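Fetch a stain jar from the sliding-door bench case

TASK

Slide the clear sliding door that covers the red stain jar past the other door so that its compartment is open, take the red jar out and set it down gently, upright and inside the blue drip tray. Then slide that door fully shut again. Leave the other door, the green wax tin and everything else on the bench as they are.

Things in the scene. Friction and masses are not known exactly. Their poses are not given: they have to be found in the camera images.
- case: Low fixed wooden case, 160 (x) x 450 (y) x 60 high. Origin: centre of its underside; x away from the robot, y to the left along it. Inner floor 10 up; walls 10 thick; a 6 mm divider, 34 high, at y = 0 makes a left (+y) and right (-y) compartment, each 140 x 212. Two clear doors, 225 long, close its top, sliding along y one over the other; tops 58 (left) and 51.5 (right) above the origin.
- left_door (a joint): Opening of the left (upper) clear door, m: 0 = fully shut against the left end, grows as it slides towards the case's -y, over the right door, to 0.16 (stop). It can start a little ajar (up to 0.025). Stays where it is left; friction about 1.5 N.
- right_door (a joint): Opening of the right (lower) clear door, m: 0 = fully shut against the right end, grows as it slides towards the case's +y, under the left door, to 0.16 (stop). It can start a little ajar (up to 0.025). Stays where it is left; friction about 1.5 N.
- left_pull (a point): Centre of the top of the left door's pull: an upright black bar near the door's outer (+y) end, 60 long (case x), 12 thick (case y), its top 78 above the case's underside, so it stands 18 above the rim and the doors' tops. It can be pushed from either side. With the left door fully shut it lies at y = +0.203 of the case; it moves with the door.
- right_pull (a point): Centre of the top of the right door's pull: the same bar near the right door's outer (-y) end, its top also 78 above the case's underside. With the right door fully shut it lies at y = -0.203 of the case; it moves with the door.
- red_jar: Round stain jar with a dark red body and a pale grey lid, 55 diameter, 34 high, 0.09 kg. Origin: centre of its underside, z up its axis. Starts upright on the floor of the left or the right compartment, about y = +0.13 or -0.13 of the case.
- wax_tin: Round wax tin with a dark green lid and a pale body, 67 diameter, 27 high, in the other compartment. It stays there. Origin: centre of its underside.
- drip_tray: Square blue drip tray, 130 x 130, fixed to the bench left of the case, open on top: floor 4 thick, rim 12 high and 4 thick. Origin: centre of its underside. Behind tray and case a tall cupboard stands with its front at world x = 0.62 (world y -0.17 to 0.42): keep the wrist clear of it.
- chisel: Chisel with a wooden handle, 263 long, lying at the left edge: a bystander. Origin: middle of its underside.
- glue_tube: Red glue tube, 136 x 36 x 24, lying at the front right: a bystander. Origin: middle of its underside.

How it is judged:
By the outcome, as a careful person would: the job done as asked, in the order asked, and still so for the second after the job is handed in, with the robot touching nothing.
It also fails if it takes over 72 s, if anything falls off the work surface, if the arm or the gripper's body presses on something with over 40 N, if the wrist force passes 120 N, or if a joint passes its speed limit or range.

ROBOT

A 6-joint arm with a two-finger parallel gripper is mounted at the origin on a cart in front of the work surface, level with it; the furniture and walls round the work are solid. World frame = base frame: x ahead of the robot, y to its left, z up, the work surface at z = 0. Lengths are in m, angles in rad, forces in N, time in s.
With the tool pointing down it reaches from about 0.35 to 0.775 m from the base axis. Payload 7.3 kg.
Tool frame: the origin (TCP) lies at the centre of the arm's flange, where the gripper is bolted on; the fingertips stand 178 mm ahead of it and the grasp point (between the pads) lies 159 mm ahead of it; z points along the fingers, y is the line along which they close (so a half turn about z gives the same grasp; the last joint's range is limited). The gripper opens to 92 mm and grips with 3 to 60 N. Pads are 19 mm wide; open, the fingers measure 130 mm over their backs; the gripper's body (75 mm by 190 mm) begins 47 mm behind the grasp point.
Start: joints at [1.024, 0.342, 1.524, -0, 1.275, -0.146], TCP at [0.205, 0.483, 0.405] pointing down, gripper open.
Joint ranges: [-2.53, 2.53], [-0.77, 2.02], [0.04, 2.7], [-1, 4.14], [0.28, 2.66], [-3.11, 3.11]. Speed limits (rad/s): [2.57, 2.57, 3.14, 3.14, 3.14, 3.14].

INTERFACE

Orientations are given as [roll, pitch, yaw] about the fixed x, y, z axes, in that order (R = Rz(yaw) Ry(pitch) Rx(roll)).
In Python, from cell import robot gives the robot as it stands.
- The arm moves only by the tool nudge_tcp, called in YAML: its name, and indented under it one key for each argument. Schema: {"type":"object","properties":{"offsets":{"type":"object","properties":{"tx":{"type":"array","items":{"type":"number"},"minItems":1,"maxItems":8},"ty":{"type":"array","items":{"type":"number"},"minItems":1,"maxItems":8},"tz":{"type":"array","items":{"type":"number"},"minItems":1,"maxItems":8},"drx":{"type":"array","items":{"type":"number"},"minItems":1,"maxItems":8},"dry":{"type":"array","items":{"type":"number"},"minItems":1,"maxItems":8},"drz":{"type":"array","items":{"type":"number"},"minItems":1,"maxItems":8}},"additionalProperties":false,"required":["tx","ty","tz","drx","dry","drz"]},"aperture":{"type":"number"},"grip_force":{"type":"number"},"only":{"type":"string"},"quiet":{"type":"boolean"},"lines":{"type":"string"}},"required":["offsets"],"additionalProperties":false}. offsets is an object with one list for each field, all of the same length, 1 to 8, a row being the entries at one place: tx, ty, tz (the shift in mm), drx, dry, drz (a rotation vector in rad); each row shifts and turns the commanded pose from where the row before left it, along the tool's axes as they then stand; what a row does not reach is not made up. A row lasts 1/12 s, in which the tool goes at most 0.0417 m and 0.125 rad, less where a joint would pass 70% of its speed; a pose out of reach is approached as far as the arm can. aperture is the finger opening in m, set as the call begins (left out keeps the last). The fingers move at their own pace and stop on an object; grip_force is the grip in N (left out, the last holds). Time passes only in rows, so rows that do not move let the fingers close. The tool returns the time, the measured TCP pose, the force, the opening and the grip force at its end. only (a regular expression) keeps the lines of the reply that match it, lines (a string "A,B") keeps lines A to B, and quiet returns only ok. Input that does not fit is refused with a message, and nothing moves.
- robot.observe(): the state, without advancing time (a new reading comes with each control period).
- robot.read_camera(name): name is "scene" or "top" or "wrist"; returns a dict with "image" (420x560x3 uint8, red, green, blue), "fx", "fy", "cx", "cy" (pixels), "k1" (the pictures are not rectified: a ray, as slopes to the right and down, at radius r is drawn at 1 + k1 r^2 times it, then the intrinsics apply), "pose" (4x4, takes a point from camera to world coordinates). Camera axes: x right, y down, z forward; pixel columns grow to the right and rows downward; lengths in m; the calibration is good to about 2 mm. A picture is of the moment at which its call begins. There is no depth.
- robot.hand_in(): hands the job in; it is judged then, once.
The state is a dict: "time": time; "qpos": joint angles; "qvel": joint speeds; "joint_efforts": joint torques, N m; "tool_pos": TCP position; "tool_rot": TCP orientation; "contact_force": force on the tool from outside, world axes, zero at the start; "torque": the same for the moment, N m; "opening": finger opening in m; "grip_force": force on a finger pad.
Only numpy, scipy, OpenCV 4.12 (cv2) and the standard library are available. Lean on these libraries where they do the work, as an engineer would, in place of code of your own. Each camera call takes 0.05 s, during which the arm holds its last target. There are 200 camera calls.

## Working session

There is one attempt and no reset: what is moved stays moved. The work goes in short steps, Python scripts to look and compute and a tool call to move; the robot and the scene stay as the last step left them, time stands still between calls to the robot, and variables do not carry over. Pictures are saved under pics/ and viewed, at most 10 in all, crops included, and the job is handed in when it is done.

```bash
ls; mkdir -p pics; python3 - <<'E'
from cell import robot
import cv2,numpy as np
for n in("top","scene"):
    c=robot.read_camera(n); cv2.imwrite(f"pics/{n}0.png",cv2.resize(c["image"][:,:,::-1],(800,600),interpolation=cv2.INTER_CUBIC))
    print(n,c["fx"],c["cx"],c["cy"],c["k1"],np.round(c["pose"],3).tolist())
s=robot.observe();print(s)
E
```

```text
cell.py
pics
top 543.6195988215837 282.91754581257 209.79897298611337 -0.12161082829824954 [[0.015, -0.991, 0.132, 0.252], [-1.0, -0.014, 0.011, 0.077], [-0.009, -0.132, -0.991, 1.677], [0.0, 0.0, 0.0, 1.0]]
scene 436.3251389448008 281.23286915609003 216.5708198399726 -0.03356598257695879 [[0.676, -0.406, 0.615, -0.464], [-0.736, -0.351, 0.578, -0.775], [-0.018, -0.844, -0.536, 0.874], [0.0, 0.0, 0.0, 1.0]]
{'time': 0.1, 'qpos': array([ 1.02397949e+00,  3.42663957e-01,  1.52491949e+00, -4.31065672e-05,
        1.27536990e+00, -1.46021292e-01]), 'qvel': array([ 6.00031993e-04, -6.20126880e-04, -1.62737026e-03,  2.65962459e-04,
       -8.76510663e-04,  6.09206699e-05]), 'joint_efforts': array([ 1.55096455e-03, -4.32004952e+01, -2.44695264e+01,  7.18668918e-02,
        5.25933481e-02, -1.52451321e-05]), 'tool_pos': array([0.2047644 , 0.48329765, 0.40410932]), 'tool_rot': array([-3.14024044e+00, -1.57202202e-04,  2.74080958e+00]), 'contact_force': array([-0.27496539, -0.28011518, -0.42312861]), 'torque': array([0.05435495, 0.06277642, 0.00516998]), 'grip_force': 0.0, 'opening': 0.09189327085482966}
```

View pics/top0.png

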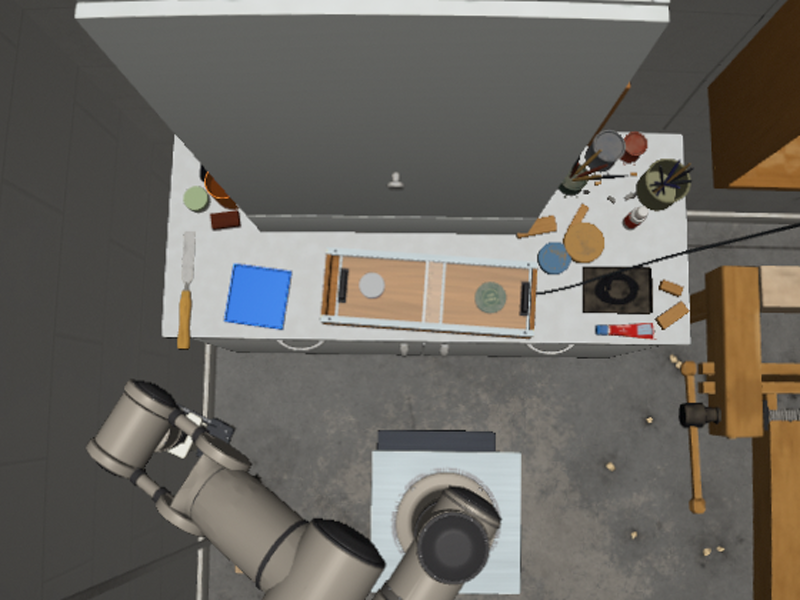

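View pics/scene0.png

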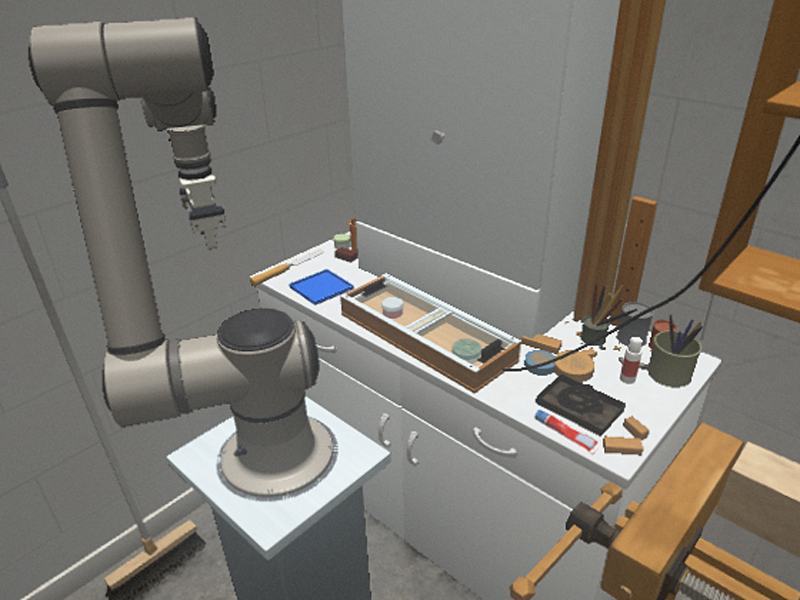

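The top view shows the grey-lidded red jar in the left compartment at about (372,286). The blue tray is at (258,296), and the green tin is on the right at (490,297). I'll enlarge the case and tray.

```bash
cat > h.py <<'E'
import numpy as np,cv2
from cell import robot
def ray(c,u,v):
    K=np.array([[c["fx"],0,c["cx"]],[0,c["fy"],c["cy"]],[0,0,1]])
    # k1 is the forward radial model
    p=cv2.undistortPoints(np.array([[[u,v]]],float),K,np.array([c["k1"],0,0,0.]))[0,0]
    P=np.array(c["pose"]); return P[:3,3],P[:3,:3]@np.array([p[0],p[1],1])
def at(c,u,v,z):
    o,d=ray(c,u,v); return o+d*(z-o[2])/d[2]
E
python3 - <<'E'
from h import *
import pickle
c=robot.read_camera("top"); pickle.dump(c,open("top0.pkl","wb"))
i=c["image"][165:245,155:315,::-1]
cv2.imwrite("pics/top1.png",cv2.resize(i,None,fx=5,fy=5,interpolation=cv2.INTER_CUBIC))
i=c["image"][165:245,220:380,::-1]
cv2.imwrite("pics/top2.png",cv2.resize(i,None,fx=5,fy=5,interpolation=cv2.INTER_CUBIC))
E
```

```text
(no output)
```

View pics/top1.png

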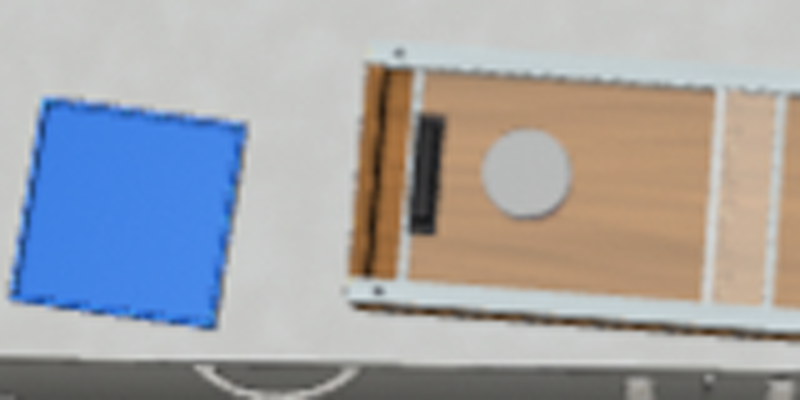

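View pics/top2.png

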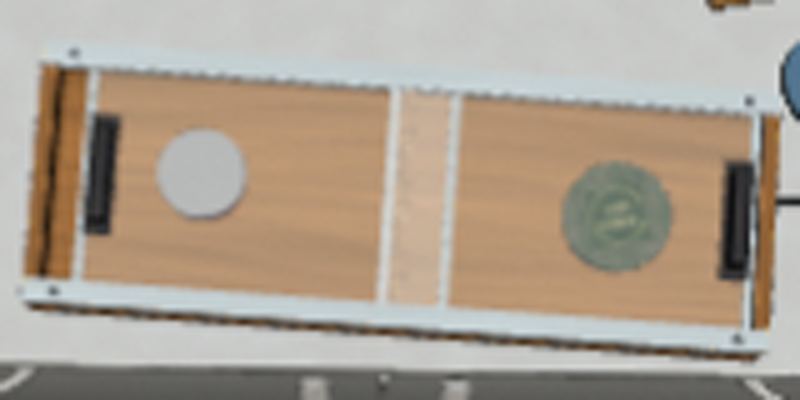

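The left pull's top is at about (426,175) and the jar lid at (527,173). The tray corners are (43,98), (247,123), (215,328) and (10,300). The left door is slightly ajar.

```bash
python3 - <<'E'
from h import *
import pickle
c=pickle.load(open("top0.pkl","rb"))
f=lambda x,y,z,o=155:np.round(at(c,o+(x+.5)/5-.5,165+(y+.5)/5-.5,z),4)
case=np.array([f(42,65,.06,220),f(22,298,.06,220),f(765,352,.06,220),f(781,116,.06,220)])
print("case",case,case.mean(0))
w,l=case[0]-case[1],case[0]-case[3]
print(np.hypot(*w[:2]),np.hypot(*l[:2]),"yaw",np.arctan2(-l[0],l[1]),np.arctan2(w[1],w[0]))
l=case[1]-case[2];print(np.arctan2(-l[0],l[1]))
print("pullL",f(428,175,.078),"pullR",f(736,220,.078,220))
print("jar",f(527,173,.044),"tin",f(616,216,.037,220))
t=np.array([f(43,98,.012),f(247,123,.012),f(215,328,.012),f(10,300,.012)]);print("tray",t,t.mean(0))
cc=case.mean(0);
for yaw in(-.07,-.09): 
  R=np.array([[np.cos(yaw),np.sin(yaw)],[-np.sin(yaw),np.cos(yaw)]])
  for n,p in(("pL",f(428,175,.078)),("pR",f(736,220,.078,220)),("jar",f(527,173,.044))): print(n,R@(p-cc)[:2])
E
```

```text
case [[ 0.5629  0.2634  0.06  ]
 [ 0.4207  0.2713  0.06  ]
 [ 0.3945 -0.1737  0.06  ]
 [ 0.5377 -0.1843  0.06  ]] [0.47895  0.044175 0.06    ]
0.14241927538082752 0.4484086640554573 yaw -0.05622835988739286 -0.055498505245716596
-0.058808515307095584
pullL [0.4932 0.2229 0.078 ] pullR [ 0.4714 -0.154   0.078 ]
jar [0.5004 0.1657 0.044 ] tin [ 0.4785 -0.0866  0.037 ]
tray [[0.5488 0.4724 0.012 ]
 [0.5345 0.343  0.012 ]
 [0.4059 0.3584 0.012 ]
 [0.4213 0.4875 0.012 ]] [0.477625 0.415325 0.012   ]
pL [0.00171457 0.17928399]
pR [ 0.00632941 -0.19821774]
jar [0.01289766 0.12272766]
pL [-0.00187122  0.17928242]
pR [ 0.01029224 -0.19805152]
jar [0.0104407  0.12296105]
```

```bash
cat >> h.py <<'E'
from scipy.spatial.transform import Rotation as Ro
def to(p):
    s=robot.observe(); R=Ro.from_euler("xyz",s["tool_rot"]).as_matrix()
    print("tool delta",np.round(R.T@(np.array(p)-s["tool_pos"]),4))
E
```

nudge_tcp:
  offsets: {"tx":[0,0,0,0],"ty":[0,0,0,0],"tz":[0,0,0,0],"drx":[0,0,0,0],"dry":[0,0,0,0],"drz":[-0.115,-0.115,-0.114,0]}
  aperture: 0.05
  grip_force: 8

```text
time: 0.48
tool_pos: [0.2048, 0.4834, 0.4045]
tool_rot: [-3.141, -0.0, 3.089]
contact_force: [-0.6, -0.9, 1.0]
opening: 0.0698
grip_force: 0.0
```

```bash
python3 -c "
from h import *
to([.4932,.2229,.32])"
```

```text
tool delta [-0.3018 -0.2448  0.0845]
```

The manual's scale: shifts go in mm. Converting my numbers, 0.007 m is 7, -0.025 m is -25.

nudge_tcp:
  offsets: {"tx":[-25,-25,-25,-25,-25,-25,-25,-25],"ty":[-20,-20,-20,-20,-20,-20,-20,-20],"tz":[7,7,7,7,7,7,7,7],"drx":[0,0,0,0,0,0,0,0],"dry":[0,0,0,0,0,0,0,0],"drz":[0,0,0,0,0,0,0,0]}

```text
time: 1.15
tool_pos: [0.3963, 0.3111, 0.3484]
tool_rot: [3.141, -0.0, 3.081]
contact_force: [0.7, 0.5, -0.1]
opening: 0.0501
grip_force: 0.0
```

nudge_tcp:
  offsets: {"tx":[-25,-25,-25,-26,0,0],"ty":[-21,-21,-21,-21,0,0],"tz":[7,7,7,7,0,0],"drx":[0,0,0,0,0,0],"dry":[0,0,0,0,0,0],"drz":[0,0,0,0,0,0]}

```text
time: 1.65
tool_pos: [0.4923, 0.2215, 0.3199]
tool_rot: [-3.141, -0.001, 3.079]
contact_force: [-0.2, 1.4, 0.8]
opening: 0.05
grip_force: 0.0
```

```bash
python3 - <<'E'
from h import *
to([.4932,.2229,.247])
c=robot.read_camera("wrist"); cv2.imwrite("pics/w0.png",c["image"][:,:,::-1])
import pickle; pickle.dump(c,open("w0.pkl","wb"))
E
```

```text
tool delta [-0.0009  0.0015  0.0729]
```

View pics/w0.png

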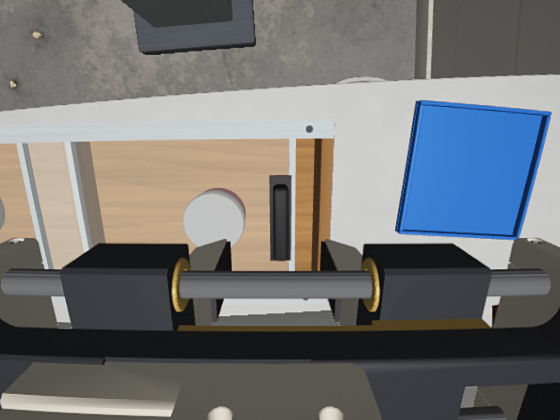

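The wrist view shows the pull between the fingers at about (281,219), the jar lid at (214,220), and the tray rim corners at (417,101), (548,113), (522,238) and (398,234).

```bash
python3 - <<'E'
from h import *
import pickle
c=pickle.load(open("w0.pkl","rb"))
f=lambda u,v,z:np.round(at(c,u,v,z),4)
print("pull",f(281,219,.078),"ends",f(281,177,.078),f(281,261,.078),"jar",f(214,219,.044))
t=np.array([f(417,101,.012),f(548,113,.012),f(522,238,.012),f(398,234,.012)]);print("tray",t,t.mean(0))
E
```

```text
pull [0.489  0.2266 0.078 ] ends [0.4569 0.2285 0.078 ] [0.5237 0.2246 0.078 ] jar [0.4957 0.1679 0.044 ]
tray [[0.4055 0.3562 0.012 ]
 [0.4213 0.484  0.012 ]
 [0.546  0.4759 0.012 ]
 [0.5325 0.3436 0.012 ]] [0.476325 0.414925 0.012   ]
```

nudge_tcp:
  offsets: {"tx":[0,0,0,0,0,0],"ty":[3,0,0,0,0,0],"tz":[25,25,15,10,0,0],"drx":[0,0,0,0,0,0],"dry":[0,0,0,0,0,0],"drz":[0,0,0,0,0,0]}

```text
time: 2.2
tool_pos: [0.4913, 0.2264, 0.2461]
tool_rot: [3.141, 0.0, 3.085]
contact_force: [-1.0, -0.2, 0.5]
opening: 0.05
grip_force: 0.0
```

nudge_tcp:
  offsets: {"tx":[0,0,0,0,0,0],"ty":[0,0,0,0,0,0],"tz":[0,0,0,0,0,0],"drx":[0,0,0,0,0,0],"dry":[0,0,0,0,0,0],"drz":[0,0,0,0,0,0]}
  aperture: 0.005
  grip_force: 8

```text
time: 2.7
tool_pos: [0.4917, 0.2257, 0.246]
tool_rot: [3.141, 0.0, 3.085]
contact_force: [-0.3, 0.4, 0.4]
opening: 0.0147
grip_force: 0.0
```

nudge_tcp:
  offsets: {"tx":[0,0,0,0,0,0,0,0],"ty":[0,0,-10,-15,-15,-15,-15,-15],"tz":[0,0,0,0,0,0,0,0],"drx":[0,0,0,0,0,0,0,0],"dry":[0,0,0,0,0,0,0,0],"drz":[0,0,0,0,0,0,0,0]}

```text
time: 3.37
tool_pos: [0.4868, 0.1399, 0.2459]
tool_rot: [3.141, 0.001, 3.085]
contact_force: [0.8, 2.4, 0.8]
opening: 0.0119
grip_force: 8.0
```

nudge_tcp:
  offsets: {"tx":[0,0,0,0,0,0],"ty":[-15,-15,-10,-6,0,0],"tz":[0,0,0,0,0,0],"drx":[0,0,0,0,0,0],"dry":[0,0,0,0,0,0],"drz":[0,0,0,0,0,0]}

```text
time: 3.87
tool_pos: [0.4843, 0.0945, 0.2459]
tool_rot: [-3.141, 0.0, 3.084]
contact_force: [0.2, -1.3, 2.9]
opening: 0.0117
grip_force: 8.0
```

nudge_tcp:
  offsets: {"tx":[0,0,0],"ty":[-3,-2,0],"tz":[0,0,0],"drx":[0,0,0],"dry":[0,0,0],"drz":[0,0,0]}

```text
time: 4.12
tool_pos: [0.484, 0.0901, 0.2459]
tool_rot: [3.141, 0.001, 3.085]
contact_force: [0.1, 0.7, 4.2]
opening: 0.012
grip_force: 8.0
```

nudge_tcp:
  offsets: {"tx":[0,0,0],"ty":[0,0,0],"tz":[0,0,0],"drx":[0,0,0],"dry":[0,0,0],"drz":[0,0,0]}
  aperture: 0.03

```text
time: 4.37
tool_pos: [0.4837, 0.0901, 0.2453]
tool_rot: [-3.141, -0.001, 3.085]
contact_force: [-0.1, -0.7, -0.2]
opening: 0.0272
grip_force: 0.0
```

nudge_tcp:
  offsets: {"tx":[0,0,0,0,0,0,0,0],"ty":[0,0,0,30,30,20,0,0],"tz":[-20,-30,-30,0,0,0,0,0],"drx":[0,0,0,0,0,0,0,0],"dry":[0,0,0,0,0,0,0,0],"drz":[0,0,0,0,0,0,0,0]}
  aperture: 0.078

```text
time: 5.03
tool_pos: [0.4882, 0.1705, 0.3253]
tool_rot: [-3.141, -0.001, 3.087]
contact_force: [0.3, 0.3, -0.3]
opening: 0.0763
grip_force: 0.0
```

```bash
python3 - <<'E'
from h import *
to([.498,.167,.319])
c=robot.read_camera("wrist"); cv2.imwrite("pics/w1.png",c["image"][:,:,::-1])
import pickle; pickle.dump(c,open("w1.pkl","wb"))
E
```

```text
tool delta [-0.01   -0.003   0.0063]
```

View pics/w1.png

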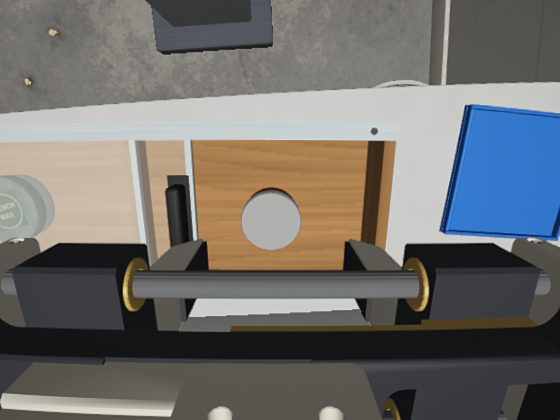

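The door is open with its inner edge at u≈190, and the jar lid is uncovered, centred at (271,219).

```bash
python3 - <<'E'
from h import *
import pickle
c=pickle.load(open("w1.pkl","rb"))
f=lambda u,v,z:np.round(at(c,u,v,z),4)
j=f(271,219,.044);print("jar",j,"edges",f(242,219,.044),f(300,219,.044),f(271,189,.044),f(271,250,.044),"doorend",f(188,219,.058))
to([j[0],j[1]-.001,.197])
E
```

```text
jar [0.4965 0.1668 0.044 ] edges [0.4951 0.1409 0.044 ] [0.4979 0.1928 0.044 ] [0.4692 0.1684 0.044 ] [0.5264 0.1651 0.044 ] doorend [0.4885 0.0967 0.058 ]
tool delta [-0.0086 -0.0035  0.1283]
```

nudge_tcp:
  offsets: {"tx":[-10,0,0,0,0,0,0,0],"ty":[-3,0,0,0,0,0,0,0],"tz":[10,25,25,25,20,15,8,0],"drx":[0,0,0,0,0,0,0,0],"dry":[0,0,0,0,0,0,0,0],"drz":[0,0,0,0,0,0,0,0]}

```text
time: 5.75
tool_pos: [0.4978, 0.1652, 0.1961]
tool_rot: [-3.141, -0.004, 3.084]
contact_force: [0.4, -0.3, -0.9]
opening: 0.078
grip_force: 0.0
```

nudge_tcp:
  offsets: {"tx":[0,0,0,0,0,0],"ty":[0,0,0,0,0,0],"tz":[0,0,0,0,0,0],"drx":[0,0,0,0,0,0],"dry":[0,0,0,0,0,0],"drz":[0,0,0,0,0,0]}
  aperture: 0.045
  grip_force: 15

```text
time: 6.25
tool_pos: [0.4986, 0.1663, 0.1986]
tool_rot: [3.141, 0.002, 3.085]
contact_force: [-0.0, -1.4, 5.6]
opening: 0.0544
grip_force: 15.0
```

nudge_tcp:
  offsets: {"tx":[0,0,0,0,0,0,0],"ty":[0,0,0,0,0,0,0],"tz":[-10,-20,-30,-30,-20,0,0],"drx":[0,0,0,0,0,0,0],"dry":[0,0,0,0,0,0,0],"drz":[0,0,0,0,0,0,0]}

```text
time: 6.83
tool_pos: [0.4982, 0.1663, 0.3089]
tool_rot: [3.141, 0.002, 3.085]
contact_force: [-0.4, -1.0, -1.1]
opening: 0.0541
grip_force: 15.0
```

```bash
python3 -c "
from h import *
to([.477,.415,.192])"
```

```text
tool delta [0.0356 0.247  0.117 ]
```

nudge_tcp:
  offsets: {"tx":[2,4,4,4,4,4,4,4],"ty":[15,30,30,30,30,30,30,25],"tz":[0,0,0,0,0,0,0,0],"drx":[0,0,0,0,0,0,0,0],"dry":[0,0,0,0,0,0,0,0],"drz":[0,0,0,0,0,0,0,0]}

```text
time: 7.5
tool_pos: [0.4799, 0.3894, 0.3056]
tool_rot: [-3.14, -0.003, 3.085]
contact_force: [0.7, -0.7, -0.6]
opening: 0.055
grip_force: 15.0
```

nudge_tcp:
  offsets: {"tx":[4,2,0,0,0,0,0,0],"ty":[20,7,0,0,0,0,0,0],"tz":[0,0,30,30,25,15,0,0],"drx":[0,0,0,0,0,0,0,0],"dry":[0,0,0,0,0,0,0,0],"drz":[0,0,0,0,0,0,0,0]}

```text
time: 8.17
tool_pos: [0.4762, 0.4141, 0.2063]
tool_rot: [-3.139, -0.003, 3.084]
contact_force: [0.3, 0.6, -0.5]
opening: 0.0542
grip_force: 15.0
```

```bash
python3 -c "
from h import *
to([.477,.415,.192])"
```

```text
tool delta [-0.0008  0.001   0.0143]
```

nudge_tcp:
  offsets: {"tx":[0,0,0,0,0,0],"ty":[0,0,0,0,0,0],"tz":[5,3,2,1,0,0],"drx":[0,0,0,0,0,0],"dry":[0,0,0,0,0,0],"drz":[0,0,0,0,0,0]}

```text
time: 8.67
tool_pos: [0.4764, 0.4149, 0.1971]
tool_rot: [3.141, 0.0, 3.085]
contact_force: [0.9, 0.6, -0.8]
opening: 0.0547
grip_force: 15.0
```

nudge_tcp:
  offsets: {"tx":[0,0,0],"ty":[0,0,0],"tz":[1,0,0],"drx":[0,0,0],"dry":[0,0,0],"drz":[0,0,0]}

```text
time: 8.92
tool_pos: [0.4764, 0.4149, 0.1958]
tool_rot: [3.141, 0.0, 3.085]
contact_force: [0.3, 0.3, -0.5]
opening: 0.0541
grip_force: 15.0
```

nudge_tcp:
  offsets: {"tx":[0,0,0],"ty":[0,0,0],"tz":[1,0,0],"drx":[0,0,0],"dry":[0,0,0],"drz":[0,0,0]}

```text
time: 9.17
tool_pos: [0.4764, 0.4149, 0.1947]
tool_rot: [3.142, -0.0, 3.085]
contact_force: [-0.0, 1.1, -2.0]
opening: 0.0544
grip_force: 15.0
```

nudge_tcp:
  offsets: {"tx":[0,0,0],"ty":[0,0,0],"tz":[1,0,0],"drx":[0,0,0],"dry":[0,0,0],"drz":[0,0,0]}

```text
time: 9.42
tool_pos: [0.4763, 0.4149, 0.1937]
tool_rot: [-3.142, -0.0, 3.085]
contact_force: [0.3, -0.2, -1.5]
opening: 0.0548
grip_force: 15.0
```

nudge_tcp:
  offsets: {"tx":[0,0,0],"ty":[0,0,0],"tz":[1,0,0],"drx":[0,0,0],"dry":[0,0,0],"drz":[0,0,0]}

```text
time: 9.67
tool_pos: [0.4764, 0.4149, 0.1927]
tool_rot: [3.141, 0.0, 3.085]
contact_force: [-0.1, -0.1, -0.5]
opening: 0.0541
grip_force: 15.0
```

Expected contact is about here, so I'll keep creeping down until force shows.

nudge_tcp:
  offsets: {"tx":[0,0,0],"ty":[0,0,0],"tz":[1,0,0],"drx":[0,0,0],"dry":[0,0,0],"drz":[0,0,0]}

```text
time: 9.92
tool_pos: [0.4764, 0.4149, 0.1927]
tool_rot: [3.141, 0.0, 3.085]
contact_force: [-1.9, -1.8, 6.0]
opening: 0.0544
grip_force: 15.0
```

nudge_tcp:
  offsets: {"tx":[0,0,0],"ty":[0,0,0],"tz":[1,0,0],"drx":[0,0,0],"dry":[0,0,0],"drz":[0,0,0]}

```text
time: 10.17
tool_pos: [0.4763, 0.4149, 0.1926]
tool_rot: [3.141, 0.001, 3.085]
contact_force: [-3.1, -3.0, 11.4]
opening: 0.0543
grip_force: 15.0
```

Contact. I'll ease off, release and rise.

nudge_tcp:
  offsets: {"tx":[0,0,0],"ty":[0,0,0],"tz":[-1.5,0,0],"drx":[0,0,0],"dry":[0,0,0],"drz":[0,0,0]}

```text
time: 10.42
tool_pos: [0.4765, 0.415, 0.1927]
tool_rot: [3.141, 0.001, 3.085]
contact_force: [-1.1, 0.0, 5.2]
opening: 0.0545
grip_force: 15.0
```

nudge_tcp:
  offsets: {"tx":[0,0,0,0],"ty":[0,0,0,0],"tz":[0,0,0,0],"drx":[0,0,0,0],"dry":[0,0,0,0],"drz":[0,0,0,0]}
  aperture: 0.075

```text
time: 10.75
tool_pos: [0.4763, 0.4149, 0.1918]
tool_rot: [-3.141, -0.0, 3.085]
contact_force: [0.3, 1.0, -0.5]
opening: 0.0738
grip_force: 0.0
```

nudge_tcp:
  offsets: {"tx":[0,0,0,0,0,0,0],"ty":[0,0,0,0,0,0,0],"tz":[-10,-25,-30,-30,-30,0,0],"drx":[0,0,0,0,0,0,0],"dry":[0,0,0,0,0,0,0],"drz":[0,0,0,0,0,0,0]}

```text
time: 11.33
tool_pos: [0.4766, 0.4151, 0.3201]
tool_rot: [3.138, 0.004, 3.085]
contact_force: [-0.7, 0.3, -0.5]
opening: 0.0751
grip_force: 0.0
```

```bash
python3 - <<'E'
from h import *
to([.484,.0901,.246])
c=robot.read_camera("wrist"); cv2.imwrite("pics/w2.png",c["image"][:,:,::-1])
E
```

```text
tool delta [-0.0255 -0.3242  0.0731]
```

View pics/w2.png

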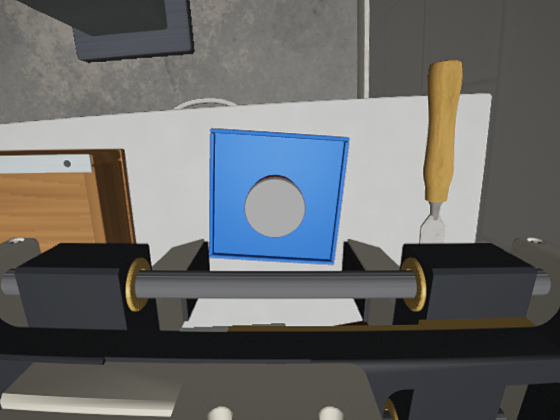

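The jar stands upright in the middle of the tray, with its lid at (275,206). Now I'll close the door.

nudge_tcp:
  offsets: {"tx":[-1,-3,-3,-3,-3,-3,-3,-3],"ty":[-20,-35,-35,-35,-35,-35,-35,-35],"tz":[0,0,0,0,0,0,0,0],"drx":[0,0,0,0,0,0,0,0],"dry":[0,0,0,0,0,0,0,0],"drz":[0,0,0,0,0,0,0,0]}
  aperture: 0.04

```text
time: 12.05
tool_pos: [0.4825, 0.1474, 0.3158]
tool_rot: [-3.141, -0.003, 3.085]
contact_force: [0.5, 0.2, 0.8]
opening: 0.0402
grip_force: 0.0
```

nudge_tcp:
  offsets: {"tx":[-2,-1,0,0,0],"ty":[-30,-20,-9,0,0],"tz":[0,0,0,0,0],"drx":[0,0,0,0,0],"dry":[0,0,0,0,0],"drz":[0,0,0,0,0]}

```text
time: 12.47
tool_pos: [0.4828, 0.0903, 0.3166]
tool_rot: [3.141, -0.001, 3.084]
contact_force: [-0.6, 0.2, 0.1]
opening: 0.0396
grip_force: 0.0
```

```bash
python3 -c "
from h import *
to([.484,.0901,.246])"
```

```text
tool delta [-0.0013 -0.0001  0.0706]
```

nudge_tcp:
  offsets: {"tx":[0,0,0,0,0,0],"ty":[0,0,0,0,0,0],"tz":[25,25,14,7,0,0],"drx":[0,0,0,0,0,0],"dry":[0,0,0,0,0,0],"drz":[0,0,0,0,0,0]}

```text
time: 12.97
tool_pos: [0.4831, 0.0909, 0.2463]
tool_rot: [3.141, -0.0, 3.086]
contact_force: [-0.3, 0.7, -0.3]
opening: 0.04
grip_force: 0.0
```

nudge_tcp:
  offsets: {"tx":[0,0,0,0,0,0],"ty":[0,0,0,0,0,0],"tz":[0,0,0,0,0,0],"drx":[0,0,0,0,0,0],"dry":[0,0,0,0,0,0],"drz":[0,0,0,0,0,0]}
  aperture: 0.005
  grip_force: 10

```text
time: 13.47
tool_pos: [0.483, 0.09, 0.2467]
tool_rot: [3.141, 0.001, 3.085]
contact_force: [-0.8, 0.4, 2.8]
opening: 0.0117
grip_force: 10.0
```

nudge_tcp:
  offsets: {"tx":[0,0,0,0,0,0,0,0],"ty":[0,10,20,25,25,25,20,10],"tz":[0,0,0,0,0,0,0,0],"drx":[0,0,0,0,0,0,0,0],"dry":[0,0,0,0,0,0,0,0],"drz":[0,0,0,0,0,0,0,0]}

```text
time: 14.13
tool_pos: [0.4907, 0.2268, 0.2466]
tool_rot: [3.141, 0.001, 3.086]
contact_force: [0.3, -2.4, 5.3]
opening: 0.0117
grip_force: 10.0
```

nudge_tcp:
  offsets: {"tx":[0,0,0],"ty":[6,3,0],"tz":[0,0,0],"drx":[0,0,0],"dry":[0,0,0],"drz":[0,0,0]}

```text
time: 14.38
tool_pos: [0.4912, 0.2344, 0.2466]
tool_rot: [3.141, 0.001, 3.085]
contact_force: [0.7, 1.3, 5.9]
opening: 0.012
grip_force: 10.0
```

nudge_tcp:
  offsets: {"tx":[0,0,0],"ty":[3,2,0],"tz":[0,0,0],"drx":[0,0,0],"dry":[0,0,0],"drz":[0,0,0]}

```text
time: 14.63
tool_pos: [0.4915, 0.2387, 0.2466]
tool_rot: [3.141, 0.001, 3.085]
contact_force: [-0.9, 0.6, 5.3]
opening: 0.0117
grip_force: 10.0
```

nudge_tcp:
  offsets: {"tx":[0,0,0],"ty":[2,2,0],"tz":[0,0,0],"drx":[0,0,0],"dry":[0,0,0],"drz":[0,0,0]}

```text
time: 14.88
tool_pos: [0.4917, 0.2426, 0.2466]
tool_rot: [3.141, 0.001, 3.085]
contact_force: [-1.0, -0.1, 4.9]
opening: 0.0119
grip_force: 10.0
```

nudge_tcp:
  offsets: {"tx":[0,0,0],"ty":[2,1,0],"tz":[0,0,0],"drx":[0,0,0],"dry":[0,0,0],"drz":[0,0,0]}

```text
time: 15.13
tool_pos: [0.4919, 0.2455, 0.2467]
tool_rot: [3.141, 0.0, 3.085]
contact_force: [-0.9, -1.2, 5.8]
opening: 0.0119
grip_force: 10.0
```

nudge_tcp:
  offsets: {"tx":[0,0,0],"ty":[1,1,0],"tz":[0,0,0],"drx":[0,0,0],"dry":[0,0,0],"drz":[0,0,0]}

```text
time: 15.38
tool_pos: [0.492, 0.2463, 0.2466]
tool_rot: [-3.139, -0.0, 3.085]
contact_force: [-0.1, -9.5, 6.4]
opening: 0.0118
grip_force: 10.0
```

The stop is felt (9.5 N). One more nudge, then release and check.

nudge_tcp:
  offsets: {"tx":[0,0,0],"ty":[1,0,0],"tz":[0,0,0],"drx":[0,0,0],"dry":[0,0,0],"drz":[0,0,0]}

```text
time: 15.63
tool_pos: [0.4921, 0.2465, 0.2466]
tool_rot: [-3.137, -0.001, 3.085]
contact_force: [-2.0, -12.3, 8.2]
opening: 0.0117
grip_force: 10.0
```

nudge_tcp:
  offsets: {"tx":[0,0,0],"ty":[0,0,0],"tz":[0,0,0],"drx":[0,0,0],"dry":[0,0,0],"drz":[0,0,0]}
  aperture: 0.03

```text
time: 15.88
tool_pos: [0.4919, 0.2486, 0.2459]
tool_rot: [3.141, -0.0, 3.084]
contact_force: [0.4, 0.4, 0.4]
opening: 0.027
grip_force: 0.0
```

nudge_tcp:
  offsets: {"tx":[0,0,0,0,20,30,30,0],"ty":[0,0,0,0,0,0,0,0],"tz":[-20,-30,-30,-30,0,0,0,0],"drx":[0,0,0,0,0,0,0,0],"dry":[0,0,0,0,0,0,0,0],"drz":[0,0,0,0,0,0,0,0]}

```text
time: 16.55
tool_pos: [0.4077, 0.2535, 0.3558]
tool_rot: [-3.141, -0.005, 3.087]
contact_force: [-0.1, 1.4, -0.3]
opening: 0.03
grip_force: 0.0
```

```bash
python3 - <<'E'
from h import *
c=robot.read_camera("wrist"); cv2.imwrite("pics/w3.png",c["image"][:,:,::-1])
E
```

```text
(no output)
```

View pics/w3.png

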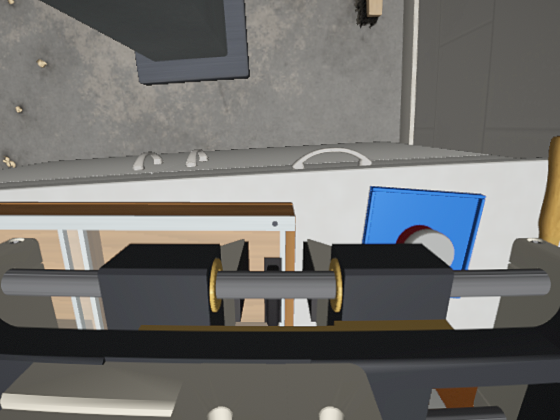

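The left door's edge at u≈284 now meets the end wall, and the jar is still in the tray. I'll check in the top view that the right door and tin haven't moved.

```bash
python3 - <<'E'
from h import *
import pickle
a=pickle.load(open("top0.pkl","rb"))["image"]; b=robot.read_camera("top")["image"]
v=np.vstack([i[165:245,220:380,::-1] for i in(a,b)])
cv2.imwrite("pics/top3.png",cv2.resize(v,None,fx=3.7,fy=3.7,interpolation=cv2.INTER_CUBIC))
E
```

```text
(no output)
```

View pics/top3.png

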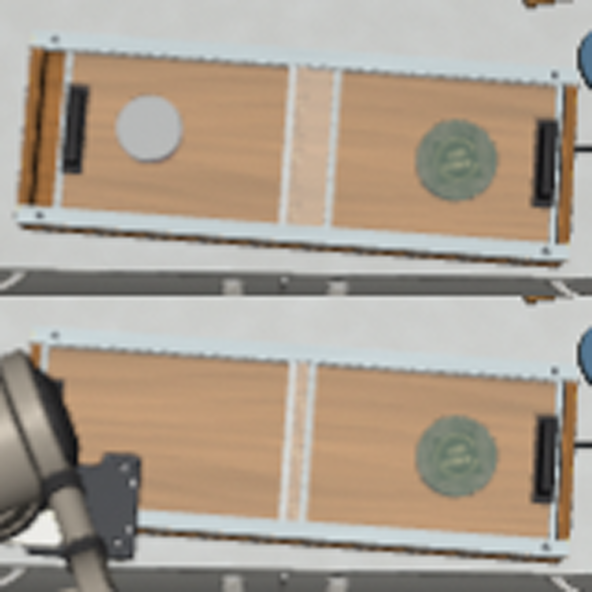

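The right pull (545,458), the tin (457,455) and the right door's inner edge are where they were, and the left door is shut. Handing in.

```bash
python3 -c "
from cell import robot
print(robot.hand_in())"
```

```text
the job is handed in; nothing more can be done
None
```

The red jar stands upright in the blue tray, the left door is fully shut again, the right door and wax tin look unmoved, and the job was handed in at about 17 s; no verdict was returned.

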